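# Gauge and sort a batch of polished sleeves

### The arm

A 7-joint arm with a two-finger parallel gripper is mounted at the origin on the work surface. World frame = base frame: x ahead of the robot, y to its left, z up, the work surface at z = 0. Lengths are in m, angles in degrees, forces in N, time in s.
With the tool pointing down it reaches from about 0.425 to 0.875 m from the base axis. Payload 4.7 kg.
Tool frame: the origin (TCP) lies midway between the tips of the shut fingers; the grasp point (between the pads) lies 19 mm behind it; z points along the fingers, y is the direction in which the jaws open and shut (so a half turn about z gives the same grasp; the last joint's range is limited). The gripper opens to 87 mm and grips with 3 to 60 N. Pads are 19 mm wide; open, the fingers measure 117 mm over their backs; the gripper's body (75 mm by 190 mm) begins 51 mm behind the grasp point.
Start: joints at [0.808, 18.392, -4.016, 83.108, 1.295, 78.541, -3.26], TCP at [0.65, -0, 0.223] pointing down, gripper open.
Joint ranges: [-163.93, 163.93], [-17.29, 119.83], [-79.2, 71.16], [3.27, 140.29], [-89.18, 269.18], [5.43, 117.66], [-154.24, 154.24]. Speed limits (degrees/s): [147.25, 147.25, 180, 180, 180, 180, 180].

### API

Orientations are given as [roll, pitch, yaw] about the fixed x, y, z axes, in that order (R = Rz(yaw) Ry(pitch) Rx(roll)).
In Python, from cell import env gives the robot as it stands.
- The arm moves only by the tool apply_moves, never from a script. Its argument "targets" is a list of rows, each a list of 2 entries, a list of its own where there are three numbers: the shift along the world's x, y, z in mm, then the turn, a rotation vector about the world's x, y, z in rad. A call has 1 to 8 rows; each row is the pose to reach, as a shift and turn from the pose commanded when the call began; what a row does not reach only later rows make up. A row lasts 1/10 s, in which the tool goes at most 50 mm and 8.59 degrees, less where a joint would pass 70% of its speed; a pose out of reach is approached as far as the arm can. A call with a gripper value outside its range is refused whole. "hand" is the finger opening in mm, from 0 to 87, set as the call begins (left out, the last holds). The fingers move at their own pace and stop on an object; "squeeze" is the grip in N (left out, the last holds). Time passes only in rows, so rows that repeat a pose let the fingers close. It gives the time, the measured TCP pose, the force and the opening at its end, in the units of the state.
- env.get_obs(): the state, without advancing time (a new reading comes with each control period).
- env.read_camera(name): name is "scene" or "side" or "wrist"; returns a dict with "image" (400x640x3 uint8, red, green, blue), "camera_matrix" (3x3 intrinsics, pixels), "camera_from_world" (4x4, takes a point from world to camera coordinates); the wrist camera has in their place "mount" (4x4, takes a point from camera to tool coordinates, whose origin is the TCP and whose axes are the flange's). Camera axes: x right, y down, z forward; pixel columns grow to the right and rows downward; lengths in m; the calibration is good to about 2 mm. A picture is of the moment at which its call begins: read the wrist's pose just before it. There is no depth.
- env.sign_off(): hands the job in, once; it reports no verdict.
Trained networks look in a picture, given as the dict that the camera call returned (one of the last four; its "shot" number tells which), for a name from the list of things; names that differ only in an ending like _2 or _b are one class to them, and where a whole thing is asked for, a point or a joint stands for the part that bears it (a point fixed in the world has none). Each returns a list of dicts, best first, with "conf" (0 to 1); they miss things now and then, are a little off and sometimes report something else, mostly with a low value. They report only what shows in the picture. A call takes as long as a camera call. They do not tell look-alikes from the thing itself.
- env.regions_of(picture, target): "region" (400x640 bool, what is visible of it) and "rect" ([left, top, right, bottom] in pixels, round what is visible of it).
The state is a dict: "time_s": time; "qpos": joint angles; "joint_velocities": joint speeds; "effort": joint torques, N m; "tool_pos": TCP position; "tool_rot": TCP orientation; "force": force on the tool from outside, world axes, zero at the start; "wrist_torque": the same for the moment, N m; "grip_width": finger opening in m.
Only numpy, scipy, OpenCV 4.12 (cv2) and the standard library are available. Lean on these libraries where they do the work, as an engineer would, in place of code of your own. Each camera call takes 0.05 s, during which the arm holds its last target. There are 200 camera calls.

### The job

Check the batch of polished sleeves at the polishing bench: push the free end of the swing bar off the gauge pin all the way to its open stop, then push the limit switch's roller arm well over to one side until it trips, to open the batch, and let it spring back. Then, starting with the sleeve on the robot's left and working along the row to its right, lower each sleeve onto the gauge pin as far as it will easily go, and put those that go fully down to the plate in the rectangular wooden tray and those that stop at the top of the pin in the round tin. When all are sorted, push the bar back over the pin to its home stop and trip the switch once more to close the batch, leaving everything else on the bench where it is.

Things in the scene. Friction and masses are not known exactly. Their poses are not given: they have to be found in the camera images.
- gauge: Fit gauge, fixed to the bench: a dark steel base plate 12 mm thick (60 mm wide) with an upright steel gauge pin and a swing bar over it. Origin on the bench under the pin; its +x runs from the pin to the pivot of the bar. Gauge pin: 20 mm dia, stands 26 mm above the plate (top at z = 38 mm), the last 3 mm taper to 16 mm dia.
- pin_top (a point): Centre of the top face of the gauge pin, 38 mm above the bench.
- pivot (a point): Axis of the bar's pivot pin (vertical), 130 mm from the gauge pin along the gauge's +x; at mid-thickness of the bar (z = 52 mm).
- bar_end (a point): Middle of the free end of the swing bar, 190 mm from the pivot. The bar is a flat aluminium bar 24 mm wide, 12 mm thick, underside 46 mm and top 58 mm above the bench, so it passes above the pin and above standing sleeves.
- bar (a joint): Angle of the swing bar (rad). 0 = home: against its home stop, lying over the gauge pin (from the pivot along the gauge's -x). Grows as the free end swings to the gauge's +y side (clockwise from above); 1.1 = against the open stop, clear of the pin. At angle q the bar points from the pivot along (-cos q, sin q) in the gauge's x, y. It stays where it is left; about 1 N at the free end moves it.
- switch: Roller-lever limit switch, fixed to the bench: grey box 38 x 42 mm, top at z = 76 mm, on a 70 mm square foot. Origin at the centre of the foot's underside; its roller arm stands upright before its -x face and swings sideways, along the switch's y, to either side.
- roller (a point): Centre of the black roller (22 mm dia, 14 mm wide) at the top of the arm, 55 mm from the hinge; 115 mm above the bench when upright.
- lever_hinge (a point): Hinge of the roller arm, 60 mm above the bench; the hinge axis is the switch's x axis.
- roller_arm (a joint): Lean of the roller arm (rad): 0 upright (a spring brings it back), positive = towards the switch's +y, negative = towards -y. The switch trips beyond 0.5 rad either way (held for a moment, 0.2 s); mechanical end at 0.9 rad. About 3 N at the roller trips it.
- tray: Rectangular wooden tray for sleeves that fit, fixed: outside 130 (x) x 170 (y) x 25 mm high, walls and floor about 4 to 5 mm. Origin under its centre.
- tin: Round aluminium tin for sleeves to be reworked (those that do not fit), fixed: 150 mm outside dia, 25 mm high, wall and floor 4 mm. Origin under its centre.
- sleeve_1a: Polished steel sleeve, 40 mm outside dia, 32 mm high, standing on end in the left-hand place (largest y) of the row. Its bore is 23 mm (goes down over the pin to the plate) or 17 mm (stops on the taper, 24 mm above the plate); the name does not tell which. Not more than one of 1a and 1b is there. Origin at the centre of its underside, z along the bore.
- sleeve_1b: Polished steel sleeve, 40 mm outside dia, 32 mm high, standing on end in the left-hand place (largest y) of the row. Its bore is 23 mm (goes down over the pin to the plate) or 17 mm (stops on the taper, 24 mm above the plate); the name does not tell which. Not more than one of 1a and 1b is there. Origin at the centre of its underside, z along the bore.
- sleeve_2a: Polished steel sleeve, 40 mm outside dia, 32 mm high, standing on end in the middle place of the row. Its bore is 23 mm (goes down over the pin to the plate) or 17 mm (stops on the taper, 24 mm above the plate); the name does not tell which. Not more than one of 2a and 2b is there. Origin at the centre of its underside, z along the bore.
- sleeve_2b: Polished steel sleeve, 40 mm outside dia, 32 mm high, standing on end in the middle place of the row. Its bore is 23 mm (goes down over the pin to the plate) or 17 mm (stops on the taper, 24 mm above the plate); the name does not tell which. Not more than one of 2a and 2b is there. Origin at the centre of its underside, z along the bore.
- sleeve_3a: Polished steel sleeve, 40 mm outside dia, 32 mm high, standing on end in the right-hand place (smallest y; sometimes empty) of the row. Its bore is 23 mm (goes down over the pin to the plate) or 17 mm (stops on the taper, 24 mm above the plate); the name does not tell which. Not more than one of 3a and 3b is there. Origin at the centre of its underside, z along the bore.
- sleeve_3b: Polished steel sleeve, 40 mm outside dia, 32 mm high, standing on end in the right-hand place (smallest y; sometimes empty) of the row. Its bore is 23 mm (goes down over the pin to the plate) or 17 mm (stops on the taper, 24 mm above the plate); the name does not tell which. Not more than one of 3a and 3b is there. Origin at the centre of its underside, z along the bore.
- compound_can: Bystander, not part of the job: blue-banded can, 84 mm dia, 50 high. Loose. Origin at its underside.
- felt_wheel: Bystander, not part of the job: grey felt polishing wheel lying flat, 100 mm dia, 22 thick. Loose. Origin at its underside.
- wax_bar: Bystander, not part of the job: brown bar of polishing wax, 90 x 30 x 30 mm. Loose. Origin at its underside.
- oil_bottle: Bystander, not part of the job: oil bottle, 52 mm dia, 100 high. Loose. Origin at its underside.
- brush: Bystander, not part of the job: brush lying down. Loose.
- wrench: Bystander, not part of the job: wrench lying down. Loose.
- abrasive_block: Bystander, not part of the job: red abrasive block, 70 x 45 x 25 mm, not always there. Loose. Origin at its underside.
There are look-alikes about, which are no part of the job. What is shaped like the sleeve_2a but red or yellow is not meant.

How it is judged (in metres and radians):
On the way, in this order (a step that is already met when the one before it is completed fails the run):
1. the swing bar is pushed to its open stop (value of joint bar above 1.02 rad), for 0.2 s.
2. the roller-lever switch is tripped to open the batch ((value of joint roller_arm above 0.5 rad or value of joint roller_arm below -0.5 rad)), for 0.2 s.
3. the left-hand sleeve (sleeve_1a) is tried on the gauge pin: down to the plate if it fits, resting on the taper of the pin if it does not (horizontal distance between sleeve_1a and pin_top below 0.004 m and z of sleeve_1a in the frame of gauge below 0.0165 m and angle between sleeve_1a's own z axis and vertical below 0.12 rad), for 0.2 s.
4. the left-hand sleeve (sleeve_1b) is tried on the gauge pin: down to the plate if it fits, resting on the taper of the pin if it does not (horizontal distance between sleeve_1b and pin_top below 0.007 m and z of sleeve_1b in the frame of gauge between 0.032 and 0.0405 m and angle between sleeve_1b's own z axis and vertical below 0.2 rad and contact force between sleeve_1b and gauge above 0.3 N), for 0.2 s.
5. the middle sleeve (sleeve_2a) is tried on the gauge pin: down to the plate if it fits, resting on the taper of the pin if it does not (horizontal distance between sleeve_2a and pin_top below 0.007 m and z of sleeve_2a in the frame of gauge between 0.032 and 0.0405 m and angle between sleeve_2a's own z axis and vertical below 0.2 rad and contact force between sleeve_2a and gauge above 0.3 N), for 0.2 s.
6. the middle sleeve (sleeve_2b) is tried on the gauge pin: down to the plate if it fits, resting on the taper of the pin if it does not (horizontal distance between sleeve_2b and pin_top below 0.004 m and z of sleeve_2b in the frame of gauge below 0.0165 m and angle between sleeve_2b's own z axis and vertical below 0.12 rad), for 0.2 s.
7. the right-hand sleeve (sleeve_3a) is tried on the gauge pin: down to the plate if it fits, resting on the taper of the pin if it does not (horizontal distance between sleeve_3a and pin_top below 0.004 m and z of sleeve_3a in the frame of gauge below 0.0165 m and angle between sleeve_3a's own z axis and vertical below 0.12 rad), for 0.2 s.
8. the right-hand sleeve (sleeve_3b) is tried on the gauge pin: down to the plate if it fits, resting on the taper of the pin if it does not (horizontal distance between sleeve_3b and pin_top below 0.007 m and z of sleeve_3b in the frame of gauge between 0.032 and 0.0405 m and angle between sleeve_3b's own z axis and vertical below 0.2 rad and contact force between sleeve_3b and gauge above 0.3 N), for 0.2 s.
9. all sleeves are sorted and the swing bar is back at its home stop (value of joint bar below 0.08 rad and x of sleeve_1a in the frame of tray between -0.06 and 0.06 m and y of sleeve_1a in the frame of tray between -0.08 and 0.08 m and height (world z) of each of sleeve_1a, sleeve_1b, sleeve_2a, sleeve_2b, sleeve_3a, sleeve_3b below 0.03 m and horizontal distance between each of sleeve_1b, sleeve_2a, sleeve_3b and tin below 0.07 m and x of sleeve_2b in the frame of tray between -0.06 and 0.06 m and y of sleeve_2b in the frame of tray between -0.08 and 0.08 m and x of sleeve_3a in the frame of tray between -0.06 and 0.06 m and y of sleeve_3a in the frame of tray between -0.08 and 0.08 m), for 0.2 s.
10. the roller-lever switch is tripped again to close the batch ((value of joint roller_arm above 0.5 rad or value of joint roller_arm below -0.5 rad)), for 0.2 s.
At the end, for the whole second after the job is handed in: Every sleeve with the 23 mm bore lies inside the wooden tray, every sleeve with the 17 mm bore inside the round tin (origin less than 30 mm above the bench), all at rest; the swing bar is within 0.08 rad of home and the roller arm has sprung back to within 0.15 rad of upright (all of step 9 and value of joint roller_arm between -0.15 and 0.15 rad and linear speed of each of sleeve_1a, sleeve_1b, sleeve_2a, sleeve_2b, sleeve_3a, sleeve_3b below 0.03 m/s); the robot touches nothing.
It fails at once if a bystander (can, felt wheel, wax bar, bottle, brush, wrench or abrasive block) is shoved more than 5 cm or lifted (distance of any of compound_can, felt_wheel, wax_bar, oil_bottle, brush, wrench, abrasive_block from where it was at the start of the episode above 0.05 m).
Of sleeve_1a, sleeve_1b only 1 to 1 are there at a start; the rules pass over those that are not, and their reading is None.
Of sleeve_2a, sleeve_2b only 1 to 1 are there at a start; the rules pass over those that are not, and their reading is None.
Of sleeve_3a, sleeve_3b, abrasive_block only 1 to 1 are there at a start; the rules pass over those that are not, and their reading is None.
At some moment in a run one of sleeve_1a, sleeve_1b, sleeve_2a, sleeve_2b, sleeve_3a, sleeve_3b may be knocked a few centimetres aside while the robot is not near it.
It also fails if it takes over 210 s, if anything falls off the work surface, if the arm or the gripper's body presses on something with over 40 N, if the wrist force passes 120 N, or if a joint passes its speed limit or range.

## Working session

There is one attempt and no reset: what is moved stays moved. The work goes in short steps, Python scripts to look and compute and a tool call to move; the robot and the scene stay as the last step left them, time stands still between calls to the robot, and variables do not carry over. Pictures are saved under pics/ and viewed, about 12 in all and at most 16, crops included, and the job is handed in when it is done.

Besides the shell and the picture viewer there is one more tool, called by a JSON object that holds its "method" and its "body". apply_moves: Moves the arm, as the interface text tells. Its arguments: {"type":"object","properties":{"targets":{"type":"array","items":{"type":"array"}},"hand":{"type":"number"},"squeeze":{"type":"number"}},"required":["targets"]}

```bash
ls; mkdir -p pics; cat > h.py <<'E'
import numpy as np, cv2
from cell import env
def save(p,n): cv2.imwrite(f'pics/{n}.png',cv2.cvtColor(p['image'],cv2.COLOR_RGB2BGR))
def proj(p,P):
    T=p['camera_from_world'];c=T[:3,:3]@np.array(P,float)+T[:3,3];u=p['camera_matrix']@c;return u[:2]/u[2]
def ray(p,uv,z):
    """world point at height z on pixel ray"""
    T=np.array(p['camera_from_world']);K=np.array(p['camera_matrix']);R=T[:3,:3]
    d=R.T@np.linalg.solve(K,[uv[0],uv[1],1.]);o=-R.T@T[:3,3];return o+d*(z-o[2])/d[2]
E
python3 - <<'E'
from h import *
print(env.get_obs())
for n in ('scene','side','wrist'):
    p=env.read_camera(n);save(p,n+'0')
    if n=='wrist': print(p['mount'],p['camera_matrix']);
    else: print(n,np.round(-p['camera_from_world'][:3,:3].T@p['camera_from_world'][:3,3],3))
    for t in ('gauge','bar','switch','roller_arm','tray','tin','sleeve_1a','compound_can','felt_wheel','wax_bar','oil_bottle','brush','wrench','abrasive_block'):
        for r in env.regions_of(p,t):
            if r['conf']<.3: continue
            x=r['rect'];c=((x[0]+x[2])/2,(x[1]+x[3])/2)
            print(n,t,round(r['conf'],2),np.round(x).astype(int).tolist(), '' if n=='wrist' else np.round(ray(p,c,.02)[:2],3))
E
```

```text
pics
{'time_s': 0.0, 'qpos': array([ 0.80596849, 18.4390225 , -4.0157312 , 83.17674756,  1.29541906,
       78.54379182, -3.25981061]), 'joint_velocities': array([ 0.02691443, -0.02966718,  0.06807254,  0.00224549, -0.00354499,
        0.01640654,  0.00546249]), 'effort': array([-2.58547143e-04, -4.91284704e+01, -4.03903294e-01, -3.12526345e+01,
       -6.40594075e-02,  4.37659642e-02,  1.61017233e-04]), 'tool_pos': array([ 6.49411033e-01, -3.15970429e-05,  2.21445840e-01]), 'tool_rot': array([-1.79885714e+02,  6.37759057e-03,  9.00042910e+01]), 'force': array([0.03185356, 0.50967202, 0.44185509]), 'wrist_torque': array([-0.01409737, -0.04885679, -0.01555721]), 'grip_width': 0.0870740107880735}
scene [ 1.062 -0.541  0.66 ]
scene gauge 0.68 [331, 178, 408, 229] [0.599 0.199]
scene bar 0.7 [329, 180, 391, 210] [0.554 0.214]
scene switch 0.98 [141, 220, 180, 286] [ 0.352 -0.317]
scene roller_arm 0.64 [126, 311, 166, 349] [ 0.529 -0.442]
scene roller_arm 0.62 [137, 217, 153, 240] [ 0.239 -0.298]
scene tray 0.95 [277, 220, 358, 288] [ 0.629 -0.057]
scene tray 0.42 [332, 179, 396, 214] [0.
[... 1766 characters left out ...]
 -2.91661416e-01  8.04527855e-02]
 [ 9.99998604e-01  2.61759609e-04  1.65052135e-03  4.14884706e-04]
 [-1.50241372e-03 -2.91662216e-01  9.56520201e-01 -1.63291353e-01]
 [ 0.00000000e+00  0.00000000e+00  0.00000000e+00  1.00000000e+00]] [[301.25819867   0.         319.18059217]
 [  0.         301.25819867 202.92801752]
 [  0.           0.           1.        ]]
wrist gauge 0.73 [140, 0, 373, 67] 
wrist bar 0.68 [139, 0, 355, 18] 
wrist tray 0.82 [234, 132, 348, 270] 
wrist tin 0.96 [245, 307, 337, 347] 
wrist tin 0.5 [135, 2, 355, 19] 
wrist felt_wheel 0.71 [15, 0, 122, 59] 
wrist wax_bar 0.71 [63, 68, 160, 105] 
wrist oil_bottle 0.56 [393, 92, 460, 148] 
wrist brush 0.77 [392, 226, 429, 335]
```

```bash
python3 -c "
import cv2,numpy as np
a=cv2.imread('pics/scene0.png');b=cv2.imread('pics/side0.png')
cv2.imwrite('pics/s0.png',a)"
```

```text
(no output)
```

View pics/scene0.png

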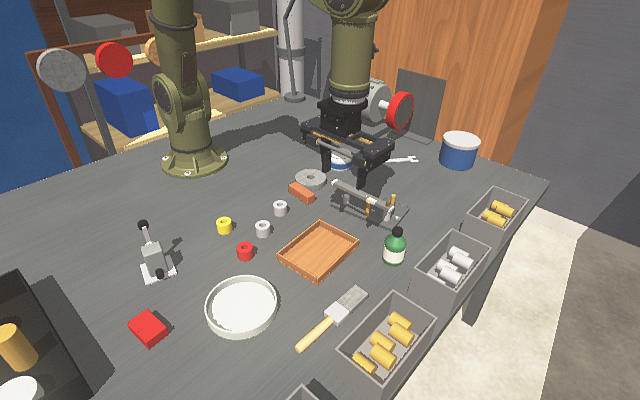

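View pics/side0.png

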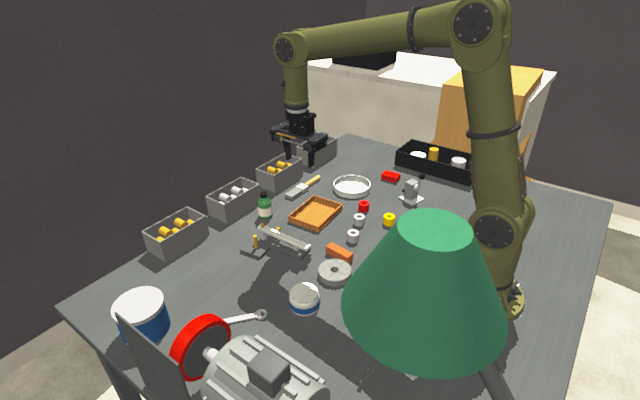

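```bash
python3 - <<'E'
import cv2,numpy as np
a=cv2.imread('pics/scene0.png');b=cv2.imread('pics/side0.png')
r=lambda i,x,y,w,h:cv2.resize(i[y:y+h,x:x+w],(400,300),interpolation=cv2.INTER_CUBIC)
cv2.imwrite('pics/c1.png',np.vstack([np.hstack([r(a,315,165,100,75),r(b,230,205,100,75)]),np.hstack([r(a,110,210,100,75),r(b,345,170,100,75)])]))
E
```

```text
(no output)
```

View pics/c1.png

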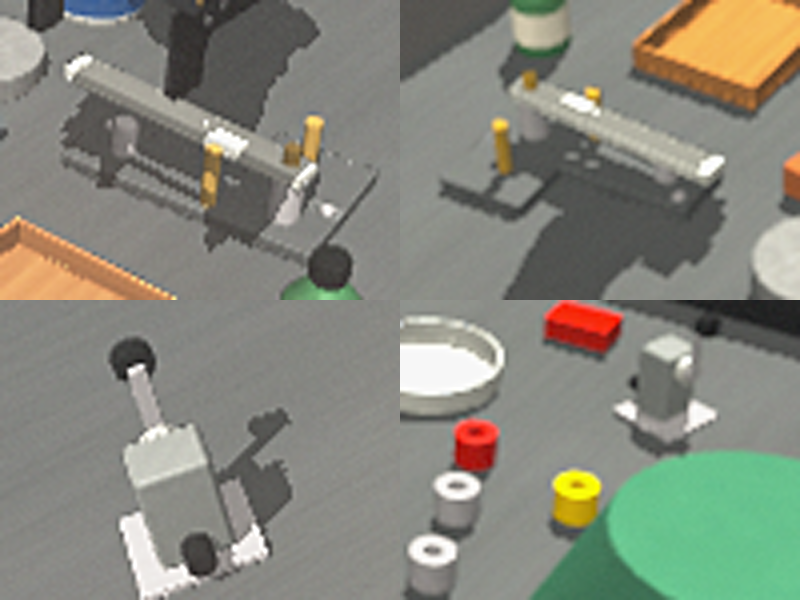

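View pics/wrist0.png

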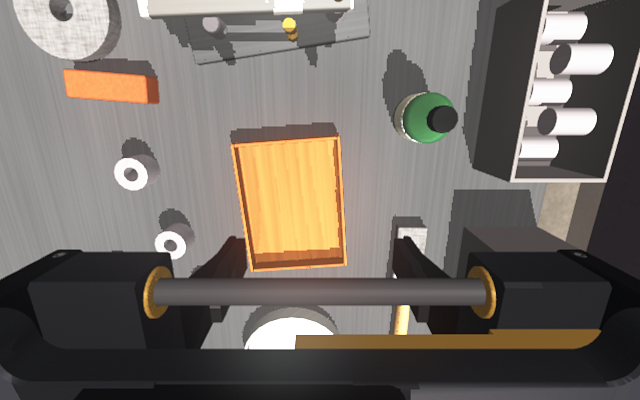

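```bash
cat >> h.py <<'E'
from scipy.spatial.transform import Rotation as Ro
def wrist():
    o=env.get_obs();p=env.read_camera('wrist');T=np.eye(4)
    T[:3,:3]=Ro.from_euler('xyz',o['tool_rot'],degrees=True).as_matrix();T[:3,3]=o['tool_pos']
    p['camera_from_world']=np.linalg.inv(T@p['mount']);return p
E
python3 - <<'E'
from h import *
w=wrist();s=env.read_camera('scene');d=env.read_camera('side')
f=lambda *a:np.round(ray(*a),3)[:2]
print('s1',f(w,(133,173),.032),f(s,(280,205),.032),f(d,(352,233),.032))
print('s2',f(w,(171,244),.032),f(s,(263,224.5),.032),f(d,(359,215.5),.032))
print('pin',f(w,(210,23),.038),f(s,(346,195.5),.038))
print('barend',f(s,(334,182),.058),f(d,(409,246),.058),f(d,(310,246),.058))
print('pivot',f(s,(388,203),.06),f(d,(262.5,225),.06))
print('roller',f(s,(143,225),.115),f(d,(422,176),.115))
print('box top',f(s,(151,245),.076),f(d,(412,183),.076))
for q in('tray','tin','gauge','sleeve_1a'):
  for n,p in(('w',w),('s',s),('d',d)):
    for r in env.regions_of(p,q)[:3]:
      v,u=np.nonzero(r['region']);c=cv2.minEnclosingCircle(np.c_[u,v].astype(np.float32))[0]
      print(q,n,round(r['conf'],2),np.round(c),f(p,(u.mean(),v.mean()),.015))
E
```

```text
s1 [0.429 0.01 ] [0.43  0.004] [0.424 0.013]
s2 [ 0.461 -0.083] [ 0.46  -0.085] [ 0.459 -0.087]
pin [0.539 0.166] [0.54  0.162]
barend [0.487 0.168] [ 0.229 -0.002] [0.475 0.173]
pivot [0.663 0.19 ] [0.67  0.179]
roller [ 0.347 -0.332] [ 0.345 -0.334]
box top [ 0.376 -0.338] [ 0.378 -0.33 ]
tray w 0.86 [290. 202.] [ 0.616 -0.031]
tray s 0.93 [317. 250.] [ 0.618 -0.046]
tray s 0.41 [310. 178.] [0.379 0.182]
tray d 0.59 [316. 212.] [ 0.608 -0.029]
tin w 0.88 [292. 339.] [ 0.604 -0.225]
tin s 0.97 [240. 306.] [ 0.615 -0.28 ]
tin d 0.78 [352. 186.] [ 0.604 -0.268]
gauge w 0.64 [254.  18.] [0.588 0.171]
gauge w 0.2 [292. 338.] [ 0.605 -0.225]
gauge s 0.72 [370. 195.] [0.604 0.192]
gauge d 0.77 [275. 248.] [0.611 0.191]
gauge d 0.56 [352. 186.] [ 0.604 -0.266]
sleeve_1a d 0.61 [391. 177.] [ 0.512 -0.429]
sleeve_1a d 0.52 [352. 186.] [ 0.603 -0.266]
```

{"method": "apply_moves", "body": {"targets": [[[-30,35,0],[0,0,0]],[[-60,70,0],[0,0,0]],[[-70,100,0],[0,0,0]],[[-70,100,0],[0,0,0]],[[-70,100,0],[0,0,0]]], "hand": 0}}

```text
time_s: 3.5
tool_pos: [0.5799, 0.1007, 0.2229]
tool_rot: [180.0, 0.0, 90.1]
force: [0.7, -0.9, -0.8]
grip_width: 0.0547
```

```bash
python3 - <<'E'
from h import *
w=wrist();save(w,'w1');np.save('T1.npy',w['camera_from_world']);np.save('K.npy',w['camera_matrix']);print(env.get_obs()['tool_pos'])
E
```

```text
[0.58034844 0.09922954 0.22277031]
```

View pics/w1.png

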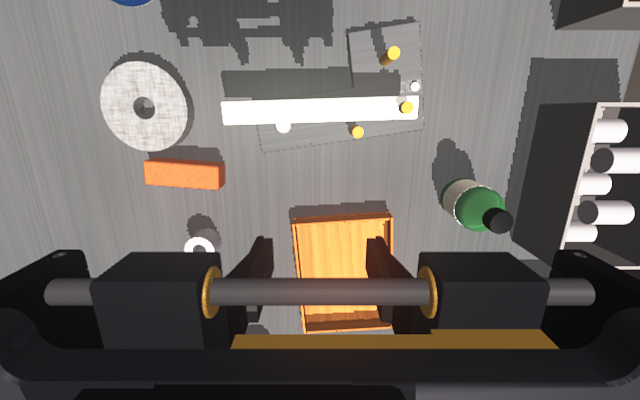

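```bash
python3 - <<'E'
from h import *
p=dict(camera_from_world=np.load('T1.npy'),camera_matrix=np.load('K.npy'))
f=lambda *a:np.round(ray(p,*a),4)[:2]
print('end',f((222,113),.058),'piv',f((406,107),.062),f((406,107),.07),'pin base/top edge',f((283,128),.038))
a,b=f((258,152),.012),f((424,128),.012);print('plate edge',a,b,np.degrees(np.arctan2(*(b-a)[::-1])))
print('stop1',f((357,132),.06),f((353,138),.012),'open',f((393,52),.06))
print('tray corners',[f(c,.025) for c in((291,215),(393,213),)],'can/felt',f((144,110),.022),f((200,247),.032))
E
```

```text
end [0.4794 0.1789] piv [0.6699 0.1854] [0.6676 0.1853] pin base/top edge [0.5403 0.1628]
plate edge [0.5055 0.1326] [0.7076 0.1619] 8.249137735898431
stop1 [0.6208 0.1601] [0.6222 0.1498] open [0.6531 0.2368]
tray corners [array([0.5455, 0.0549]), array([0.6748, 0.0578])] can/felt [0.3788 0.1817] [0.4281 0.0136]
```

{"method": "apply_moves", "body": {"targets": [[[-40,20,-20],[0,0,0]],[[-75,30,-50],[0,0,0]],[[-75,30,-95],[0,0,0]],[[-75,30,-140],[0,0,0]],[[-75,30,-178],[0,0,0]],[[-75,45,-178],[0,0,0]],[[-75,57,-178],[0,0,0]]]}}

```text
time_s: 4.25
tool_pos: [0.5049, 0.1555, 0.0431]
tool_rot: [-179.9, 0.1, 89.8]
force: [0.4, 1.5, 0.6]
grip_width: 0.0016
```

{"method": "apply_moves", "body": {"targets": [[[0,15,0],[0,0,0]],[[-1,30,0],[0,0,0]],[[-2,46,0],[0,0,0]],[[1,60,0],[0,0,0]],[[4,74,0],[0,0,0]],[[7,87,0],[0,0,0]],[[16,105,0],[0,0,0]],[[27,124,0],[0,0,0]]]}}

```text
time_s: 5.05
tool_pos: [0.5322, 0.2816, 0.0446]
tool_rot: [-180.0, 0.0, 90.0]
force: [0.1, -1.7, 0.3]
grip_width: 0.0004
```

{"method": "apply_moves", "body": {"targets": [[[9,11,0],[0,0,0]],[[18,22,0],[0,0,0]],[[21,24,0],[0,0,0]],[[23,26,0],[0,0,0]],[[23,26,0],[0,0,0]],[[23,26,0],[0,0,0]]]}}

```text
time_s: 5.65
tool_pos: [0.5516, 0.3057, 0.044]
tool_rot: [-179.6, 0.2, 90.0]
force: [-8.7, -4.1, 6.4]
grip_width: 0.0002
```

{"method": "apply_moves", "body": {"targets": [[[-10,-15,0],[0,0,0]],[[-15,-30,45],[0,0,0]],[[-15,-30,90],[0,0,0]],[[-15,-50,135],[0,0,0]],[[-15,-90,175],[0,0,0]],[[0,-135,175],[0,0,0]],[[15,-170,175],[0,0,0]],[[15,-170,175],[0,0,0]]]}}

```text
time_s: 6.45
tool_pos: [0.5729, 0.1291, 0.2204]
tool_rot: [179.8, 0.2, 89.4]
force: [-0.8, 0.2, -0.7]
grip_width: 0.0006
```

```bash
python3 - <<'E'
from h import *
w=wrist();s=env.read_camera('scene');np.save('T2.npy',w['camera_from_world'])
i=np.hstack([w['image'][:, :, ::-1],cv2.resize(s['image'][150:250,310:430,::-1],(480,400))]);cv2.imwrite('pics/w2.png',cv2.resize(i,(800,int(400*800/1120)),interpolation=cv2.INTER_AREA))
for t in [.95,1.03,1.1]:
  a=t-np.radians(8.25);P=np.array([.669,.185,.058])+.19*np.array([-np.cos(a),np.sin(a),0]);print(t,proj(w,P),proj(s,P))
E
```

```text
0.95 [277.00220518 -16.58006739] [378.00021738 168.74868957]
1.03 [288.90076463 -29.62452727] [382.83635907 168.87366322]
1.1 [300.24850836 -40.26068107] [387.09810988 169.1488086 ]
```

View pics/w2.png

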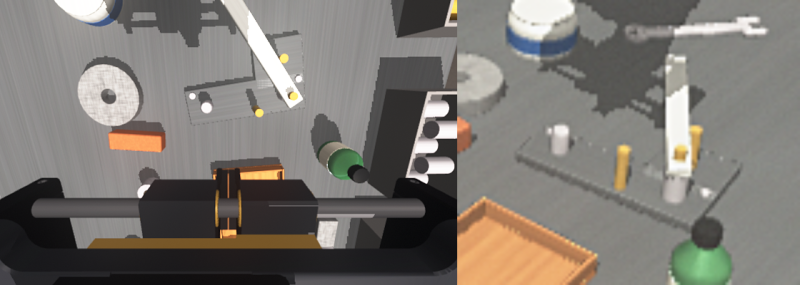

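```bash
python3 - <<'E'
from h import *
w=wrist();g=cv2.cvtColor(w['image'],cv2.COLOR_RGB2GRAY)
m=(g[125:175,255:330]>190).astype(np.uint8)
n,l,st,c=cv2.connectedComponentsWithStats(m)
for i in range(1,n):
  if st[i,4]>15: print(st[i],c[i]+[255,125],ray(w,c[i]+[255,125],.038)[:2],ray(w,c[i]+[255,125],.012)[:2])
print(proj(w,[.540,.1665,.038]))
cv2.imwrite('pics/p3.png',cv2.resize(w['image'][110:190,240:350,::-1],(550,400),interpolation=cv2.INTER_NEAREST))
E
```

```text
[13 12  9  9 67] [271.97014925 140.97014925] [0.51838901 0.18492728] [0.51442803 0.18253322]
[ 30  26  15  15 178] [291.84831461 157.8258427 ] [0.54023938 0.16590122] [0.5379248  0.16207356]
[291.62431478 157.30281473]
```

View pics/p3.png

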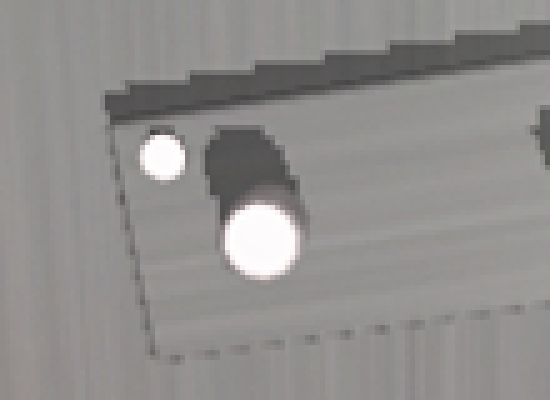

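{"method": "apply_moves", "body": {"targets": [[[-20,-40,0],[0,0,0]],[[-41,-80,0],[0,0,0]],[[-62,-120,0],[0,0,0]],[[-83,-160,0],[0,0,0]],[[-104,-200,0],[0,0,0]],[[-125,-240,0],[0,0,0]],[[-146,-280,0],[0,0,0]],[[-167,-320,0],[0,0,0]]]}}

```text
time_s: 7.4
tool_pos: [0.4028, -0.1824, 0.2197]
tool_rot: [179.9, -0.0, 90.2]
force: [1.3, -1.3, 0.6]
grip_width: 0.0003
```

{"method": "apply_moves", "body": {"targets": [[[-20,-35,0],[0,0,0]],[[-40,-70,0],[0,0,0]],[[-57,-97,0],[0,0,0]],[[-57,-97,0],[0,0,0]]]}}

```text
time_s: 7.8
tool_pos: [0.3444, -0.2824, 0.2198]
tool_rot: [180.0, 0.1, 89.8]
force: [-0.4, 0.4, 0.8]
grip_width: 0.0005
```

```bash
python3 - <<'E'
from h import *
w=wrist();print(env.get_obs()['tool_pos']);s=env.read_camera('scene')
f=lambda *a:np.round(ray(*a),3)[:2]
for n,p in(('w',w),('s',s)):
  for r in env.regions_of(p,'switch')[:2]: print(n,r['conf'],np.round(r['rect']))
for nm,lo,hi in(('red',(0,150,60),(8,255,255)),('yel',(22,150,60),(32,255,255))):
  m=cv2.inRange(cv2.cvtColor(s['image'],cv2.COLOR_RGB2HSV),lo,hi)[200:270,200:270];v,u=np.nonzero(m);
  if len(u):print(nm,f(s,(u.mean()+200,v.mean()+200),.02))
i=np.hstack([w['image'][:, :, ::-1],cv2.resize(s['image'][200:300,100:220,::-1],(480,400))]);cv2.imwrite('pics/w4.png',cv2.resize(i,(800,285),interpolation=cv2.INTER_AREA))
print(proj(w,(.346,-.333,.115)))
E
```

```text
[ 0.3460224  -0.2801252   0.21967847]
w 0.75 [314. 189. 384. 250.]
w 0.68 [328. 222. 334. 238.]
s 0.69 [139. 223. 178. 287.]
red [ 0.492 -0.173]
yel [ 0.38  -0.153]
[320.07586157 251.02641145]
```

View pics/w4.png

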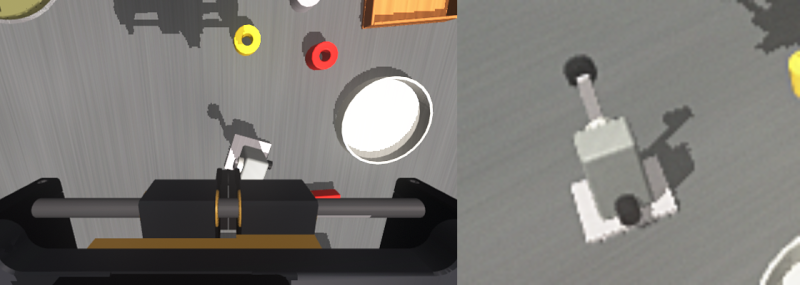

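{"method": "apply_moves", "body": {"targets": [[[0,3,-45],[0,0,0]],[[0,3,-90],[0,0,0]],[[0,3,-128],[0,0,0]],[[-1,-15,-128],[0,0,0]],[[-3,-28,-128],[0,0,0]],[[-5,-40,-128],[0,0,0]],[[-8,-52,-128],[0,0,0]],[[-10,-62,-128],[0,0,0]]]}}

```text
time_s: 8.8
tool_pos: [0.336, -0.3402, 0.0907]
tool_rot: [-179.9, -0.2, 90.1]
force: [1.4, 6.4, -5.0]
grip_width: 0.0005
```

{"method": "apply_moves", "body": {"targets": [[[-1,-7,0],[0,0,0]],[[-1,-7,0],[0,0,0]],[[-1,-7,0],[0,0,0]],[[-1,-7,0],[0,0,0]],[[-1,-7,0],[0,0,0]]]}}

```text
time_s: 9.3
tool_pos: [0.3347, -0.3453, 0.0901]
tool_rot: [-179.9, -0.4, 90.1]
force: [-0.6, 8.3, -3.9]
grip_width: 0.0006
```

```bash
python3 - <<'E'
from h import *
s=env.read_camera('scene');print(env.get_obs()['tool_pos'],env.get_obs()['force'])
cv2.imwrite('pics/s5.png',cv2.resize(s['image'][190:300,90:230,::-1],(560,440)))
E
```

```text
[ 0.33465719 -0.34529658  0.09013961] [-0.60105074  7.48061687 -3.38442594]
```

View pics/s5.png

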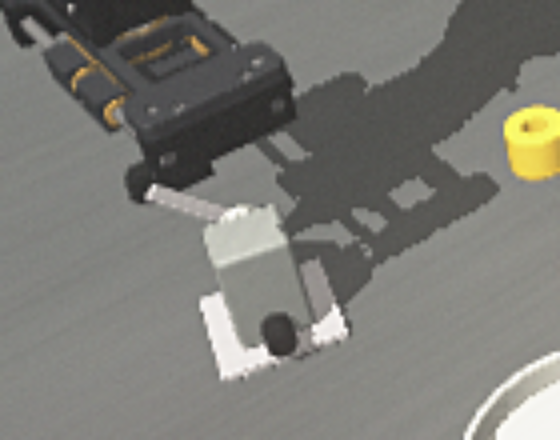

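{"method": "apply_moves", "body": {"targets": [[[3,15,0],[0,0,0]],[[6,35,0],[0,0,0]],[[10,65,10],[0,0,0]],[[20,90,50],[0,0,0]],[[45,120,80],[0,0,0]],[[70,160,110],[0,0,0]],[[95,200,128],[0,0,0]],[[115,240,128],[0,0,0]]]}}

```text
time_s: 10.15
tool_pos: [0.4531, -0.1094, 0.2236]
tool_rot: [179.5, 0.1, 89.9]
force: [1.7, -0.9, -0.3]
grip_width: 0.0007
```

{"method": "apply_moves", "body": {"targets": [[[5,20,0],[0,0,0]],[[10,31,0],[0,0,0]],[[10,31,0],[0,0,0]],[[10,31,0],[0,0,0]],[[10,31,0],[0,0,0]],[[10,31,0],[0,0,0]],[[10,31,0],[0,0,0]]], "hand": 87}}

```text
time_s: 10.85
tool_pos: [0.4595, -0.0794, 0.2196]
tool_rot: [180.0, 0.0, 89.9]
force: [0.2, 0.7, -0.2]
grip_width: 0.0486
```

```bash
cat >> h.py <<'E'
def sleeves(w,z=.032,sv=None):
    """grey ring tops in wrist view: bright low-saturation annulus blobs"""
    hsv=cv2.cvtColor(w['image'],cv2.COLOR_RGB2HSV);m=cv2.inRange(hsv,(0,0,175),(180,40,255));m[235:]=0
    cs,hi=cv2.findContours(m,cv2.RETR_CCOMP,cv2.CHAIN_APPROX_NONE);o=[]
    for i,c in enumerate(cs):
        A=cv2.contourArea(c)
        if hi[0][i][3]>=0 or A<150: continue
        (x,y),r=cv2.minEnclosingCircle(c)
        holes=[cv2.contourArea(cs[j]) for j in range(len(cs)) if hi[0][j][3]==i]
        if A>.75*np.pi*r*r: o.append((np.round((x,y,r),1),np.round(ray(w,(x,y),z)[:2],4),'ratio',np.round(np.sqrt(max(holes+[0])/A),2)))
    return o
E
python3 - <<'E'
from h import *
w=wrist();o=env.get_obs();print(o['time_s'],o['tool_pos']);save(w,'w6')
for s in sleeves(w):print(s)
print(proj(w,(.428,.01,.032)))
E
```

```text
10.9 [ 0.45957539 -0.07921597  0.2195664 ]
(array([318.4, 185.3,  16.7]), array([ 0.4597, -0.0839]), 'ratio', np.float64(0.46))
(array([288.5, 103.5,  19. ]), array([0.4267, 0.009 ]), 'ratio', np.float64(0.45))
[289.65063023 102.57591559]
```

View pics/w6.png

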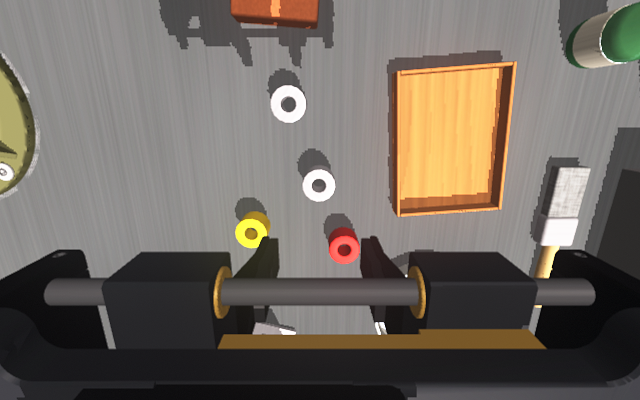

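{"method": "apply_moves", "body": {"targets": [[[-15,40,0],[0,0,0]],[[-33,85,-20],[0,0,0]],[[-33,90,-65],[0,0,0]],[[-33,90,-110],[0,0,0]],[[-33,90,-150],[0,0,0]],[[-33,90,-160],[0,0,0]]], "hand": 87}}

```text
time_s: 11.5
tool_pos: [0.4231, 0.0111, 0.0558]
tool_rot: [-179.6, 0.0, 90.0]
force: [-0.2, 0.3, -0.1]
grip_width: 0.0866
```

{"method": "apply_moves", "body": {"targets": [[[0,0,-25],[0,0,0]],[[0,0,-45],[0,0,0]],[[0,0,-54],[0,0,0]],[[0,0,-54],[0,0,0]]]}}

```text
time_s: 11.9
tool_pos: [0.4267, 0.0113, 0.0056]
tool_rot: [-179.9, 0.0, 90.0]
force: [-0.1, 0.4, -0.4]
grip_width: 0.0875
```

{"method": "apply_moves", "body": {"targets": [[[0,0,0],[0,0,0]],[[0,0,0],[0,0,0]],[[0,0,0],[0,0,0]],[[0,0,0],[0,0,0]],[[0,0,0],[0,0,0]],[[0,0,0],[0,0,0]],[[0,0,0],[0,0,0]],[[0,0,0],[0,0,0]]], "hand": 30, "squeeze": 20}}

```text
time_s: 12.7
tool_pos: [0.4264, 0.0115, 0.0055]
tool_rot: [-180.0, 0.0, 90.0]
force: [-0.7, 0.6, 1.9]
grip_width: 0.039
```

{"method": "apply_moves", "body": {"targets": [[[0,0,30],[0,0,0]],[[0,0,75],[0,0,0]],[[15,15,110],[0,0,0]],[[40,50,110],[0,0,0]],[[65,85,110],[0,0,0]],[[90,120,110],[0,0,0]],[[113,156,110],[0,0,0]],[[113,156,110],[0,0,0]]]}}

```text
time_s: 13.5
tool_pos: [0.541, 0.1743, 0.1148]
tool_rot: [180.0, -0.3, 90.4]
force: [0.0, 0.6, -2.2]
grip_width: 0.039
```

{"method": "apply_moves", "body": {"targets": [[[0,0,-25],[0,0,0]],[[0,0,-50],[0,0,0]],[[0,0,-60],[0,0,0]],[[0,0,-60],[0,0,0]],[[0,0,-60],[0,0,0]]]}}

```text
time_s: 14.0
tool_pos: [0.5401, 0.1675, 0.0562]
tool_rot: [180.0, -0.0, 90.0]
force: [0.2, -0.3, -1.2]
grip_width: 0.0391
```

```bash
python3 - <<'E'
from h import *
w=wrist();o=env.get_obs();print(o['time_s'],o['tool_pos'],o['force'],o['grip_width']);s=env.read_camera('scene');d=env.read_camera('side')
r=lambda i,c:cv2.resize(i['image'][int(c[1])-25:int(c[1])+25,int(c[0])-33:int(c[0])+33,::-1],(400,300),interpolation=cv2.INTER_CUBIC)
P=(.54,.166,.05);a,b=proj(s,P),proj(d,P)
i=np.hstack([r(s,a),r(d,b)]);cv2.imwrite('pics/h7.png',i);print(a,b)
E
```

```text
14.05 [0.54061615 0.16764668 0.05675773] [ 0.05381077 -0.35783549 -2.05663101] 0.03895946792830983
[347.18284758 191.62953742] [295.41039995 239.38859699]
```

View pics/h7.png

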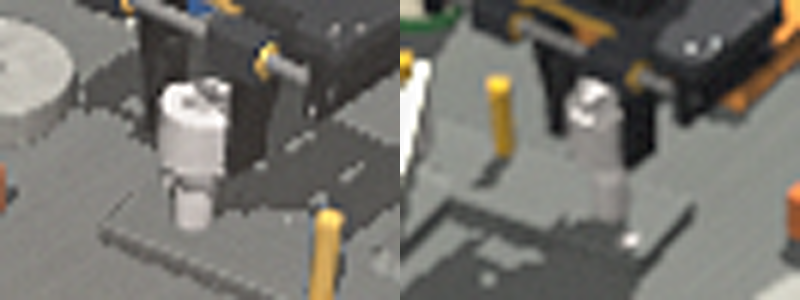

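{"method": "apply_moves", "body": {"targets": [[[0,-1,-6],[0,0,0]],[[0,-1,-10],[0,0,0]],[[0,-1,-13],[0,0,0]],[[0,-1,-16],[0,0,0]],[[0,-1,-16],[0,0,0]],[[0,-1,-16],[0,0,0]]]}}

```text
time_s: 14.75
tool_pos: [0.5398, 0.1658, 0.0423]
tool_rot: [-180.0, 0.1, 90.0]
force: [-7.2, -3.4, 16.6]
grip_width: 0.0388
```

{"method": "apply_moves", "body": {"targets": [[[0,0,2],[0,0,0]],[[0,0,2],[0,0,0]],[[0,0,2],[0,0,0]],[[0,0,2],[0,0,0]],[[0,0,2],[0,0,0]],[[0,0,2],[0,0,0]]], "hand": 56}}

```text
time_s: 15.35
tool_pos: [0.5397, 0.1665, 0.0413]
tool_rot: [-180.0, 0.0, 90.0]
force: [-0.5, 0.6, 0.0]
grip_width: 0.0561
```

```bash
python3 - <<'E'
from h import *
o=env.get_obs();print(o['time_s'],o['tool_pos'],o['force'],o['grip_width']);s=env.read_camera('scene');d=env.read_camera('side')
r=lambda i,c:cv2.resize(i['image'][int(c[1])-25:int(c[1])+25,int(c[0])-33:int(c[0])+33,::-1],(400,300),interpolation=cv2.INTER_CUBIC)
P=(.54,.166,.05);a,b=proj(s,P),proj(d,P)
i=np.hstack([r(s,a),r(d,b)]);cv2.imwrite('pics/h8.png',i)
for z in (.012,.036,.068): print(z,*[((proj(p,(.54,.166,z))-np.floor(c)+[33,25])*6).round() for p,c in((s,a),(d,b))])
E
```

```text
15.35 [0.53965639 0.16645707 0.0412951 ] [-0.52955464  0.56913215  0.01386013] 0.05612522389495594
0.012 [194. 217.] [204. 208.]
0.036 [197. 177.] [202. 173.]
0.068 [202. 123.] [199. 125.]
```

View pics/h8.png

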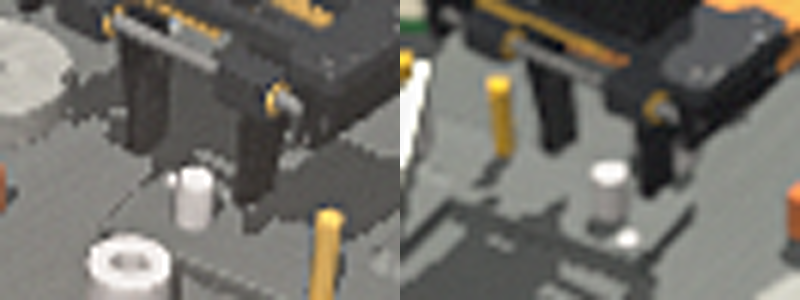

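{"method": "apply_moves", "body": {"targets": [[[0,0,40],[0,0,0]],[[0,0,80],[0,0,0]],[[0,-20,125],[0,0,0]],[[0,-50,170],[0,0,0]],[[0,-80,178],[0,0,0]],[[0,-80,178],[0,0,0]],[[0,-80,178],[0,0,0]]]}}

```text
time_s: 16.15
tool_pos: [0.5399, 0.0857, 0.2199]
tool_rot: [180.0, -0.0, 89.9]
force: [-0.3, 0.3, -1.1]
grip_width: 0.0561
```

```bash
python3 - <<'E'
from h import *
w=wrist();o=env.get_obs();print(o['time_s'],o['tool_pos']);save(w,'w9');s=env.read_camera('scene')
for q in sleeves(w):print(q)
print(ray(s,(336,208),.032),ray(s,(336,208),.044))
E
```

```text
16.2 [0.53937305 0.08694413 0.21911624]
(array([331.5, 170.7,  17. ]), array([0.5556, 0.0989]), 'ratio', np.float64(0.45))
(array([318.5, 111.3,   8.4]), array([0.5404, 0.166 ]), 'ratio', np.float64(0.0))
(array([174.5,  93. ,  48.6]), array([0.3827, 0.1854]), 'ratio', np.float64(0.26))
[0.55249434 0.10266902 0.032     ] [0.56223782 0.09036265 0.044     ]
```

View pics/w9.png

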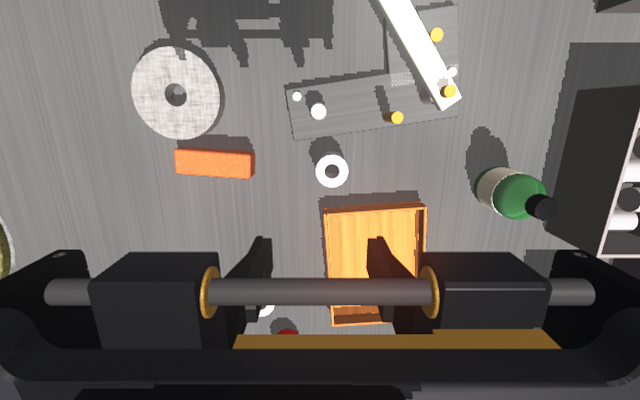

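{"method": "apply_moves", "body": {"targets": [[[15,13,-45],[0,0,0]],[[15,13,-90],[0,0,0]],[[15,13,-135],[0,0,0]],[[15,13,-170],[0,0,0]],[[15,13,-190],[0,0,0]],[[15,13,-205],[0,0,0]],[[15,13,-214],[0,0,0]],[[15,13,-214],[0,0,0]]], "hand": 70}}

```text
time_s: 17.05
tool_pos: [0.554, 0.0999, 0.0045]
tool_rot: [-179.9, 0.0, 90.0]
force: [-0.8, 0.7, 1.1]
grip_width: 0.0701
```

{"method": "apply_moves", "body": {"targets": [[[0,0,0],[0,0,0]],[[0,0,0],[0,0,0]],[[0,0,0],[0,0,0]],[[0,0,0],[0,0,0]],[[0,0,0],[0,0,0]],[[0,0,0],[0,0,0]],[[0,0,0],[0,0,0]]], "hand": 30}}

```text
time_s: 17.75
tool_pos: [0.5549, 0.0995, 0.006]
tool_rot: [180.0, 0.0, 90.0]
force: [-0.9, -0.6, 3.7]
grip_width: 0.0389
```

{"method": "apply_moves", "body": {"targets": [[[0,0,25],[0,0,0]],[[0,0,50],[0,0,0]],[[-5,20,50],[0,0,0]],[[-10,40,50],[0,0,0]],[[-14,60,50],[0,0,0]],[[-15,67,50],[0,0,0]],[[-15,67,50],[0,0,0]],[[-15,67,50],[0,0,0]]]}}

```text
time_s: 18.55
tool_pos: [0.5398, 0.1651, 0.0551]
tool_rot: [-180.0, 0.1, 90.0]
force: [0.9, -0.1, -1.7]
grip_width: 0.0388
```

{"method": "apply_moves", "body": {"targets": [[[0,0,-6],[0,0,0]],[[0,0,-10],[0,0,0]],[[0,0,-12],[0,0,0]],[[0,0,-14],[0,0,0]],[[0,0,-14],[0,0,0]]]}}

```text
time_s: 19.05
tool_pos: [0.5399, 0.1652, 0.0435]
tool_rot: [-180.0, 0.1, 89.9]
force: [-5.2, -3.3, 13.5]
grip_width: 0.0389
```

{"method": "apply_moves", "body": {"targets": [[[-1,-0.6,0],[0,0,0]],[[-1,-0.6,0],[0,0,0]],[[-1,-0.6,0],[0,0,0]]]}}

```text
time_s: 19.35
tool_pos: [0.5398, 0.1652, 0.0436]
tool_rot: [179.9, 0.0, 89.9]
force: [-3.0, -1.8, 10.6]
grip_width: 0.0389
```

{"method": "apply_moves", "body": {"targets": [[[-1,-0.6,0],[0,0,0]],[[-1,-0.6,0],[0,0,0]],[[-1,-0.6,0],[0,0,0]]]}}

```text
time_s: 19.65
tool_pos: [0.5397, 0.1651, 0.0437]
tool_rot: [179.8, -0.0, 89.9]
force: [-0.4, -0.3, 8.4]
grip_width: 0.0387
```

{"method": "apply_moves", "body": {"targets": [[[0,0,1],[0,0,0]],[[0,0,1],[0,0,0]],[[0,0,1],[0,0,0]],[[0,0,1],[0,0,0]],[[0,0,1],[0,0,0]]], "hand": 46}}

```text
time_s: 20.15
tool_pos: [0.5375, 0.1652, 0.0423]
tool_rot: [-180.0, 0.0, 90.0]
force: [0.0, 0.9, 0.1]
grip_width: 0.046
```

```bash
python3 - <<'E'
from h import *
o=env.get_obs();print(o['time_s'],o['tool_pos'],o['force'],o['grip_width']);s=env.read_camera('scene');d=env.read_camera('side')
r=lambda i,c:cv2.resize(i['image'][int(c[1])-25:int(c[1])+25,int(c[0])-33:int(c[0])+33,::-1],(400,300),interpolation=cv2.INTER_CUBIC)
P=(.54,.166,.05);a,b=proj(s,P),proj(d,P)
i=np.hstack([r(s,a),r(d,b)]);cv2.imwrite('pics/h10.png',i)
E
```

```text
20.15 [0.53751681 0.16523177 0.04225036] [0.04255495 0.85340628 0.09518236] 0.04604404391060801
```

View pics/h10.png

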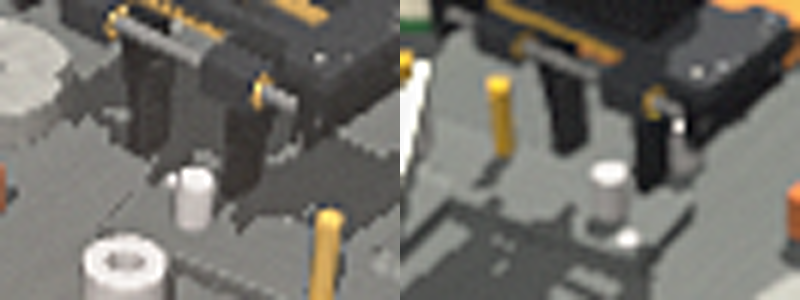

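{"method": "apply_moves", "body": {"targets": [[[0,0,45],[0,0,0]],[[0,0,90],[0,0,0]],[[0,-20,135],[0,0,0]],[[0,-50,170],[0,0,0]],[[0,-80,177],[0,0,0]],[[0,-80,177],[0,0,0]],[[0,-80,177],[0,0,0]]]}}

```text
time_s: 20.95
tool_pos: [0.5377, 0.0848, 0.2196]
tool_rot: [180.0, -0.0, 89.9]
force: [-0.6, 0.2, 0.2]
grip_width: 0.0459
```

```bash
python3 - <<'E'
from h import *
for k in range(2):
  w=wrist();o=env.get_obs();print(o['time_s'],o['tool_pos'])
  for q in sleeves(w):print(q)
x,y,r=sleeves(w)[0][0]
g=cv2.cvtColor(w['image'],cv2.COLOR_RGB2GRAY);x,y=int(x),int(y)
print(g[y-22:y+23:2,x-22:x+23:2])
for z in(.044,.032,0): print(z,proj(w,(.5556,.099,z)))
b=cv2.imread('pics/w6.png',0);print(b[96:112,280:298]);print(b[178:194,310:328])
E
```

```text
21.0 [0.53731881 0.08595472 0.21903909]
(array([331.9, 170.9,  17. ]), array([0.5538, 0.0978]), 'ratio', np.float64(0.45))
(array([320.5, 110.5,   8.6]), array([0.5403, 0.1659]), 'ratio', np.float64(0.0))
(array([176.3,  92.1,  48.7]), array([0.3826, 0.1854]), 'ratio', np.float64(0.26))
21.05 [0.53712593 0.08650149 0.21874595]
(array([332.5, 172. ,  17. ]), array([0.5539, 0.0979]), 'ratio', np.float64(0.45))
(array([321.5, 111.5,   8.6]), array([0.5407, 0.1661]), 'ratio', np.float64(0.0))
(array([178.5,  91.8,  48.7]), array([0.3843, 0.1864]), 'ratio', np.float64(0.26))
[[132  86  88  88  87  90  89  89  89  90  89  92  90  90  89  87 108 146
  151 144 149 146 147]
 [151  84  87  88  88  89  89  89  89  93 101 102  99  96  87  90 109 146
  152 143 148 146 149]
 [ 81  87  88  89  87  91  90  94 100 106 107 109 113 115 113  98  96 149
  152 143 149 146 149]
 [112  87  88  88  89  90  91  97  94 174 241 246 241 222 175 109 106 151
  152 143 151 146 149]
 [149  84  90  89  88  88  89 204 252 254 253 253 250 253 255 250 146 112
  152 144 150 146 149]
 [147 115  87  88  85  92 219 254 253 
[... 3508 characters left out ...]
 87  85  79 118 234 255]
 [255 245  88 106 106  94  88  85  86  87  85  87  91  89  81 111 229 255]
 [254 247  91 105 112 110 105 102  99  99  97  98  97  92  81  99 217 255]
 [253 246  98 107 111 114 115 113 111 109 107 103  97  90  78 124 236 255]
 [253 249 166 102 111 113 113 115 112 110 106 102  95  88  84 176 252 254]
 [253 253 232 101 110 114 113 112 110 109 105 100  93  84 123 227 253 253]
 [253 254 251 195 131 109 112 111 110 106 102  95  85 106 200 250 252 252]
 [252 253 253 251 234 163 107 105 103  99  93 117 161 199 248 253 252 252]
 [252 252 252 253 252 245 237 212 183 177 184 226 247 251 253 252 252 253]
 [252 252 252 252 251 252 253 252 250 249 249 251 254 254 253 253 253 253]]
```

{"method": "apply_moves", "body": {"targets": [[[16,12.5,-45],[0,0,0]],[[16,12.5,-90],[0,0,0]],[[16,12.5,-135],[0,0,0]],[[16,12.5,-170],[0,0,0]],[[16,12.5,-190],[0,0,0]],[[16,12.5,-205],[0,0,0]],[[16,12.5,-214],[0,0,0]],[[16,12.5,-214],[0,0,0]]], "hand": 70}}

```text
time_s: 21.85
tool_pos: [0.553, 0.0983, 0.0045]
tool_rot: [-179.9, 0.0, 90.1]
force: [-0.3, -0.5, 0.3]
grip_width: 0.0701
```

{"method": "apply_moves", "body": {"targets": [[[0,0,0],[0,0,0]],[[0,0,0],[0,0,0]],[[0,0,0],[0,0,0]],[[0,0,0],[0,0,0]],[[0,0,0],[0,0,0]],[[0,0,0],[0,0,0]],[[0,0,0],[0,0,0]]], "hand": 30}}

```text
time_s: 22.55
tool_pos: [0.5538, 0.0978, 0.006]
tool_rot: [180.0, 0.0, 90.0]
force: [-2.0, -0.8, 4.6]
grip_width: 0.0392
```

{"method": "apply_moves", "body": {"targets": [[[0,0,25],[0,0,0]],[[0,0,50],[0,0,0]],[[-5,20,52],[0,0,0]],[[-10,40,52],[0,0,0]],[[-14,60,52],[0,0,0]],[[-16,68,52],[0,0,0]],[[-16,68,52],[0,0,0]],[[-16,68,52],[0,0,0]]]}}

```text
time_s: 23.35
tool_pos: [0.5378, 0.1645, 0.0571]
tool_rot: [-180.0, 0.1, 90.0]
force: [-0.1, -0.3, -2.8]
grip_width: 0.039
```

```bash
python3 - <<'E'
from h import *
o=env.get_obs();print(o['time_s'],o['tool_pos'],o['grip_width']);w=wrist();s=env.read_camera('scene');d=env.read_camera('side')
W=w['image'][150:330,200:440,::-1]
r=lambda i,c:cv2.resize(i['image'][int(c[1])-25:int(c[1])+25,int(c[0])-33:int(c[0])+33,::-1],(400,300),interpolation=cv2.INTER_CUBIC)
P=(.54,.166,.05)
i=np.vstack([np.hstack([r(s,proj(s,P)),r(d,proj(d,P))]),np.hstack([cv2.resize(W,(400,300)),cv2.resize(w['image'][:,:,::-1],(400,300))])]);cv2.imwrite('pics/h11.png',i)
E
```

```text
23.35 [0.53784664 0.16450502 0.057126  ] 0.03899938389348601
```

View pics/h11.png

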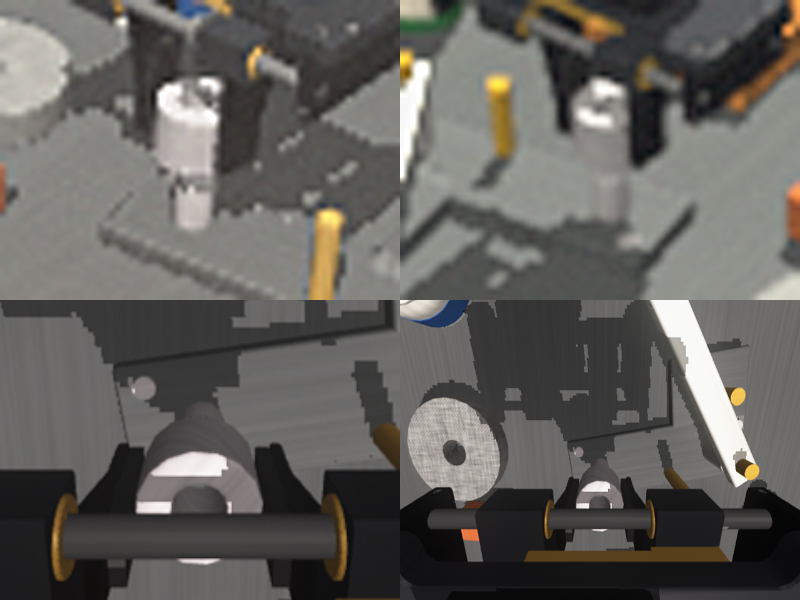

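{"method": "apply_moves", "body": {"targets": [[[0,0,-6],[0,0,0]],[[0,0,-11],[0,0,0]],[[0,0,-14],[0,0,0]],[[0,0,-15],[0,0,0]],[[0,0,-15],[0,0,0]]]}}

```text
time_s: 24.0
tool_pos: [0.5376, 0.1652, 0.0436]
tool_rot: [-180.0, 0.1, 90.0]
force: [-4.6, -2.4, 8.2]
grip_width: 0.0384
```

{"method": "apply_moves", "body": {"targets": [[[0,0,-1],[0,0,0]],[[0,0,-2],[0,0,0]],[[0,0,-2],[0,0,0]],[[0,0,-2],[0,0,0]]]}}

```text
time_s: 24.4
tool_pos: [0.5377, 0.1653, 0.0432]
tool_rot: [-180.0, 0.1, 90.0]
force: [-7.3, -3.9, 16.5]
grip_width: 0.0391
```

{"method": "apply_moves", "body": {"targets": [[[0,0,6],[0,0,0]],[[2,2,6],[0,0,0]],[[2,2,6],[0,0,0]],[[2,2,3],[0,0,0]],[[2,2,1],[0,0,0]],[[2,2,0],[0,0,0]],[[2,2,0],[0,0,0]]]}}

```text
time_s: 25.1
tool_pos: [0.5401, 0.1685, 0.0431]
tool_rot: [180.0, -0.0, 90.0]
force: [-5.4, -1.7, 17.5]
grip_width: 0.039
```

{"method": "apply_moves", "body": {"targets": [[[0,0,1.3],[0,0,0]],[[0,1.5,1.3],[0,0,0]],[[0,3,1.3],[0,0,0]],[[0,3,1.3],[0,0,0]]]}}

```text
time_s: 25.5
tool_pos: [0.54, 0.1689, 0.0432]
tool_rot: [-180.0, 0.2, 90.0]
force: [-4.4, -4.6, 11.6]
grip_width: 0.0385
```

{"method": "apply_moves", "body": {"targets": [[[0,-3,0],[0,0,0]],[[0,-5,0],[0,0,0]],[[0,-7,0],[0,0,0]],[[0,-7,0],[0,0,0]]]}}

```text
time_s: 25.9
tool_pos: [0.5404, 0.167, 0.0434]
tool_rot: [179.9, -0.2, 90.1]
force: [-1.9, 4.3, 7.8]
grip_width: 0.0387
```

{"method": "apply_moves", "body": {"targets": [[[0,3,20],[0,0,0]],[[0,3,60],[0,0,0]],[[0,-10,105],[0,0,0]],[[5,-40,145],[0,0,0]],[[10,-80,160],[0,0,0]],[[15,-125,160],[0,0,0]],[[20,-172,160],[0,0,0]],[[25,-219,160],[0,0,0]]]}}

```text
time_s: 26.7
tool_pos: [0.5646, -0.0569, 0.2013]
tool_rot: [-180.0, 0.0, 90.0]
force: [0.8, 0.6, -1.9]
grip_width: 0.0391
```

{"method": "apply_moves", "body": {"targets": [[[10,-45,0],[0,0,0]],[[20,-90,0],[0,0,0]],[[30,-135,0],[0,0,0]],[[40,-180,0],[0,0,0]],[[40,-225,0],[0,0,0]],[[40,-270,0],[0,0,0]],[[40,-280,0],[0,0,0]],[[40,-280,0],[0,0,0]]]}}

```text
time_s: 27.5
tool_pos: [0.6031, -0.3385, 0.2001]
tool_rot: [-179.9, 0.0, 89.7]
force: [-1.1, -0.3, -1.7]
grip_width: 0.0387
```

```bash
python3 - <<'E'
from h import *
w=wrist();s=env.read_camera('scene');o=env.get_obs();print(o['time_s'],o['tool_pos'],o['grip_width'])
for n,p in(('w',w),('s',s)):
  for r in env.regions_of(p,'tin')[:1]:
    v,u=np.nonzero(r['region'])
    pts=np.array([ray(p,(a,b),.025)[:2] for a,b in zip(u,v)],np.float32)
    c,R=cv2.minEnclosingCircle(pts);print(n,r['conf'],np.round(r['rect']),c,R,pts.min(0),pts.max(0))
save(w,'w12')
for q in sleeves(w):print(q)
E
```

```text
27.6 [ 0.60506463 -0.33340382  0.20079386] 0.03881033472133031
w 0.68 [258.  52. 396. 190.] (0.6126483082771301, -0.27307575941085815) 0.07536054402589798 [ 0.5382518  -0.34691316] [ 0.6868453  -0.19785881]
s 0.68 [206. 276. 278. 342.] (0.6158218383789062, -0.2802422344684601) 0.08278388530015945 [ 0.53765    -0.35588062] [ 0.69796157 -0.19959848]
(array([325.4, 118.6,  61.8]), array([ 0.6106, -0.2658]), 'ratio', np.float64(0.0))
```

{"method": "apply_moves", "body": {"targets": [[[7.5,34.5,-20],[0,0,0]],[[7.5,34.5,-65],[0,0,0]],[[7.5,34.5,-110],[0,0,0]],[[7.5,34.5,-150],[0,0,0]],[[7.5,34.5,-175],[0,0,0]],[[7.5,34.5,-185],[0,0,0]],[[7.5,34.5,-190],[0,0,0]],[[7.5,34.5,-190],[0,0,0]]]}}

```text
time_s: 28.5
tool_pos: [0.6132, -0.3002, 0.0128]
tool_rot: [179.9, 0.0, 90.1]
force: [-0.2, 0.6, -1.1]
grip_width: 0.0387
```

{"method": "apply_moves", "body": {"targets": [[[0,0,0],[0,0,0]],[[0,0,0],[0,0,0]],[[0,0,0],[0,0,0]],[[0,0,0],[0,0,0]]], "hand": 58}}

```text
time_s: 28.9
tool_pos: [0.6129, -0.3011, 0.0129]
tool_rot: [179.9, 0.0, 90.0]
force: [-0.2, 0.7, -0.1]
grip_width: 0.0565
```

{"method": "apply_moves", "body": {"targets": [[[0,0,25],[0,0,0]],[[0,0,70],[0,0,0]],[[0,0,115],[0,0,0]],[[0,0,160],[0,0,0]],[[0,0,207],[0,0,0]],[[-8,-38,207],[0,0,0]],[[-8,-38,207],[0,0,0]],[[-8,-38,207],[0,0,0]]]}}

```text
time_s: 29.7
tool_pos: [0.6033, -0.3403, 0.2189]
tool_rot: [-180.0, 0.0, 89.8]
force: [0.4, 0.5, 0.0]
grip_width: 0.0577
```

```bash
python3 - <<'E'
from h import *
w=wrist();s=env.read_camera('scene');o=env.get_obs();print(o['time_s'],o['tool_pos'],o['grip_width'])
save(w,'w13')
for i in('sleeve_1a',):
  for p in(w,s):
    for r in env.regions_of(p,i):
      x=r['rect'];c=((x[0]+x[2])/2,(x[1]+x[3])/2);print(round(r['conf'],2),np.round(x),ray(p,c,.036)[:2])
print(proj(w,(.6125,-.302,.036)))
g=cv2.cvtColor(w['image'],cv2.COLOR_RGB2GRAY);x,y=proj(w,(.6125,-.302,.036)).astype(int)
print(g[y-34:y+26:4,x-36:x+37:4])
E
```

```text
29.8 [ 0.60426296 -0.33769299  0.21810629] 0.05816837123027377
0.22 [454.   0. 501. 117.] [ 0.77027161 -0.20749071]
[326.32762147 149.60936921]
[[252 252 252 252 253 254 234 198 196 195 240 253 253 253 253 253 253 253
  253]
 [252 252 252 252 251 194 194 198 195 196 196 242 253 253 253 253 253 253
  253]
 [252 252 252 253 239 194 193 198 196 195 195 196 255 253 253 253 253 253
  253]
 [252 252 252 252 234 194 194 197 196 194 195 195 242 253 253 253 253 253
  253]
 [252 252 252 252 189 193 192 200 126 171 153 148 193 253 253 253 253 253
  253]
 [252 252 252 252 247 192 187 179 243 243 240 241 240 254 253 253 253 253
  253]
 [252 252 252 252 254 191 161 241 244 239 245 245 241 227 253 253 253 253
  253]
 [252 252 252 252 253 184 241 242 243 189 190 226 242 244 254 253 253 253
  253]
 [252 252 253 252 253 249 239 239 191 191 189 170 243 242 245 253 253 253
  253]
 [252 252 253 253 253 251 239 240 110 191 191  89 242 247 254 253 253 253
  255]
 [252 252 253 253 253 253 235 241 245 107 101 239 245 247 253 253 253 237
  185]
 [254 252 253 253 253 253 236 242 239 241 243 243 250 246 253 253 236 182
  186]
 [176 239 253 253 253 253 252 246 242 247 245 251 252 253 254 232 181 181
  184]
 [177 176 181 240 245 255 255 253 253 255 255 255 239 231 180 183 180 181
  118]
 [111 128 182 180 178 177 176 179 177 180 179 177 184 182 180 181 183 103
  117]]
```

{"method": "apply_moves", "body": {"targets": [[[-30,35,0],[0,0,0]],[[-60,70,0],[0,0,0]],[[-90,105,0],[0,0,0]],[[-120,140,0],[0,0,0]],[[-144,170,0],[0,0,0]],[[-144,170,0],[0,0,0]],[[-144,170,0],[0,0,0]]], "hand": 75}}

```text
time_s: 30.6
tool_pos: [0.4604, -0.1678, 0.2192]
tool_rot: [179.9, 0.0, 90.1]
force: [0.1, -0.4, -0.0]
grip_width: 0.0747
```

```bash
python3 - <<'E'
from h import *
for k in range(2):
  w=wrist();o=env.get_obs();print(o['time_s'],o['tool_pos'],o['grip_width'])
  for q in sleeves(w):print(q)
E
```

```text
30.65 [ 0.46075191 -0.16879685  0.21916017] 0.07475404092533987
(array([317.5, 107.5,  18.8]), array([ 0.4595, -0.0836]), 'ratio', np.float64(0.46))
30.7 [ 0.46089162 -0.16932234  0.2190229 ] 0.07492997003887142
(array([317.5, 106.6,  18.7]), array([ 0.46  , -0.0837]), 'ratio', np.float64(0.46))
```

{"method": "apply_moves", "body": {"targets": [[[-1,40,0],[0,0,0]],[[-1,86,-20],[0,0,0]],[[-1,86,-65],[0,0,0]],[[-1,86,-110],[0,0,0]],[[-1,86,-155],[0,0,0]],[[-1,86,-190],[0,0,0]],[[-1,86,-213],[0,0,0]],[[-1,86,-213],[0,0,0]]]}}

```text
time_s: 31.5
tool_pos: [0.4583, -0.0834, 0.003]
tool_rot: [-179.7, -0.0, 89.9]
force: [0.0, 0.2, 0.6]
grip_width: 0.0749
```

{"method": "apply_moves", "body": {"targets": [[[0,0,0],[0,0,0]],[[0,0,0],[0,0,0]],[[0,0,0],[0,0,0]],[[0,0,0],[0,0,0]],[[0,0,0],[0,0,0]],[[0,0,0],[0,0,0]],[[0,0,0],[0,0,0]]], "hand": 30}}

```text
time_s: 32.2
tool_pos: [0.4593, -0.0827, 0.0063]
tool_rot: [180.0, 0.0, 90.0]
force: [-1.5, 0.5, 4.8]
grip_width: 0.0386
```

{"method": "apply_moves", "body": {"targets": [[[0,0,35],[0,0,0]],[[0,0,80],[0,0,0]],[[10,40,100],[0,0,0]],[[25,85,100],[0,0,0]],[[40,130,100],[0,0,0]],[[55,175,100],[0,0,0]],[[70,220,100],[0,0,0]],[[80,251,100],[0,0,0]]]}}

```text
time_s: 33.0
tool_pos: [0.5391, 0.1723, 0.1054]
tool_rot: [-180.0, -0.1, 90.2]
force: [0.9, -0.2, -2.4]
grip_width: 0.0388
```

{"method": "apply_moves", "body": {"targets": [[[0,0,-25],[0,0,0]],[[0,0,-45],[0,0,0]],[[0,0,-52],[0,0,0]],[[0,0,-52],[0,0,0]],[[0,0,-58],[0,0,0]],[[0,0,-62],[0,0,0]],[[0,0,-64],[0,0,0]],[[0,0,-64],[0,0,0]]]}}

```text
time_s: 33.8
tool_pos: [0.5402, 0.1684, 0.0438]
tool_rot: [179.9, -0.0, 90.0]
force: [-2.6, -1.9, 5.4]
grip_width: 0.0389
```

{"method": "apply_moves", "body": {"targets": [[[0,-3,0],[0,0,0]],[[0,-5,0],[0,0,0]],[[0,-5,0],[0,0,0]]]}}

```text
time_s: 34.1
tool_pos: [0.5407, 0.1654, 0.044]
tool_rot: [179.8, -0.2, 90.0]
force: [-1.4, 3.1, 6.5]
grip_width: 0.0382
```

{"method": "apply_moves", "body": {"targets": [[[0,4,0],[0,0,0]],[[0,9,0],[0,0,0]],[[0,9,0],[0,0,0]]]}}

```text
time_s: 34.4
tool_pos: [0.5413, 0.1696, 0.044]
tool_rot: [179.8, 0.2, 89.9]
force: [-1.0, -4.9, 8.6]
grip_width: 0.039
```

{"method": "apply_moves", "body": {"targets": [[[4,-5,0],[0,0,0]],[[4,-5,0],[0,0,0]],[[4,-5,0],[0,0,0]]]}}

```text
time_s: 34.7
tool_pos: [0.5432, 0.1682, 0.0441]
tool_rot: [180.0, -0.0, 90.0]
force: [-5.4, 1.6, 12.2]
grip_width: 0.0392
```

{"method": "apply_moves", "body": {"targets": [[[-4,0,0],[0,0,0]],[[-8,0,0],[0,0,0]],[[-8,0,0],[0,0,0]]]}}

```text
time_s: 35.0
tool_pos: [0.5365, 0.1673, 0.0438]
tool_rot: [179.8, -0.0, 90.0]
force: [-0.5, 0.3, 11.9]
grip_width: 0.0389
```

{"method": "apply_moves", "body": {"targets": [[[2,-1,3],[0,0,0]],[[4,-1,3],[0,0,0]],[[4,-1,3],[0,0,0]],[[4,-1,0],[0,0,0]],[[4,-1,-0.5],[0,0,0]],[[4,-1,-0.5],[0,0,0]],[[4,-1,-0.5],[0,0,0]],[[4,-1,-0.5],[0,0,0]]]}}

```text
time_s: 35.8
tool_pos: [0.5386, 0.1654, 0.0432]
tool_rot: [-179.9, 0.1, 90.0]
force: [-7.1, -3.3, 16.5]
grip_width: 0.0388
```

{"method": "apply_moves", "body": {"targets": [[[0,-1,0],[0,0,0]],[[0,-2,0],[0,0,0]],[[0,-2,0],[0,0,0]],[[-1,-2,0],[0,0,0]],[[-1,-2,0],[0,0,0]]]}}

```text
time_s: 36.3
tool_pos: [0.5385, 0.1651, 0.0433]
tool_rot: [180.0, -0.0, 90.0]
force: [-4.4, 0.1, 13.7]
grip_width: 0.0387
```

{"method": "apply_moves", "body": {"targets": [[[0,2,30],[0,0,0]],[[0,2,75],[0,0,0]],[[3,-20,115],[0,0,0]],[[10,-60,140],[0,0,0]],[[18,-105,145],[0,0,0]],[[26,-150,145],[0,0,0]],[[34,-195,145],[0,0,0]],[[42,-240,145],[0,0,0]]]}}

```text
time_s: 37.1
tool_pos: [0.5797, -0.0775, 0.1854]
tool_rot: [-179.9, -0.0, 90.0]
force: [0.9, -1.2, -1.4]
grip_width: 0.0387
```

{"method": "apply_moves", "body": {"targets": [[[8,-40,0],[0,0,0]],[[16,-80,0],[0,0,0]],[[24,-120,0],[0,0,0]],[[31,-160,0],[0,0,0]],[[31,-166,0],[0,0,0]],[[31,-166,0],[0,0,0]],[[31,-166,-40],[0,0,0]],[[31,-166,-80],[0,0,0]]]}}

```text
time_s: 37.9
tool_pos: [0.6126, -0.2395, 0.1065]
tool_rot: [179.8, -0.0, 90.1]
force: [0.2, -0.2, -3.2]
grip_width: 0.0386
```

{"method": "apply_moves", "body": {"targets": [[[0,0,-40],[0,0,0]],[[0,0,-75],[0,0,0]],[[0,0,-87],[0,0,0]],[[0,0,-94],[0,0,0]],[[0,0,-94],[0,0,0]],[[0,0,-94],[0,0,0]]]}}

```text
time_s: 38.5
tool_pos: [0.6128, -0.2419, 0.0145]
tool_rot: [179.8, 0.1, 90.0]
force: [1.0, -0.4, -1.1]
grip_width: 0.0389
```

{"method": "apply_moves", "body": {"targets": [[[0,0,0],[0,0,0]],[[0,0,0],[0,0,0]],[[0,0,0],[0,0,0]],[[0,0,0],[0,0,0]]], "hand": 58}}

```text
time_s: 38.9
tool_pos: [0.6117, -0.2419, 0.0131]
tool_rot: [179.9, 0.0, 90.0]
force: [-0.3, 0.1, 0.8]
grip_width: 0.057
```

{"method": "apply_moves", "body": {"targets": [[[0,0,25],[0,0,0]],[[0,0,70],[0,0,0]],[[0,0,115],[0,0,0]],[[0,0,160],[0,0,0]],[[0,0,205],[0,0,0]],[[-8,-45,205],[0,0,0]],[[-8,-95,205],[0,0,0]],[[-8,-95,205],[0,0,0]]]}}

```text
time_s: 39.7
tool_pos: [0.5995, -0.347, 0.2175]
tool_rot: [-179.9, 0.4, 89.3]
force: [-0.5, -1.2, -0.9]
grip_width: 0.0579
```

```bash
python3 - <<'E'
from h import *
w=wrist();s=env.read_camera('scene');d=env.read_camera('side');o=env.get_obs();print(o['time_s'],o['tool_pos'],o['grip_width'])
r=lambda p,P,k=30:cv2.resize(p['image'][(q:=np.maximum(proj(p,P).astype(int),k))[1]-int(k*.75):q[1]+int(k*.75),q[0]-k:q[0]+k,::-1],(400,300),interpolation=cv2.INTER_CUBIC)
i=np.vstack([np.hstack([r(w,(.6125,-.27,.03),100),r(s,(.6125,-.27,.03),60)]),np.hstack([r(s,(.53,.1,.03),80),r(s,(.36,-.33,.06),50)])]);cv2.imwrite('pics/f14.png',i)
for q in sleeves(w,.036): print(q)
E
```

```text
39.85 [ 0.60316556 -0.33642151  0.21696473] 0.058117116617838
(array([327.5, 111. ,  62.5]), array([ 0.6102, -0.2678]), 'ratio', np.float64(0.08))
(array([329.6, 111.6,  69.4]), array([ 0.6125, -0.2685]), 'ratio', np.float64(0.95))
```

View pics/f14.png

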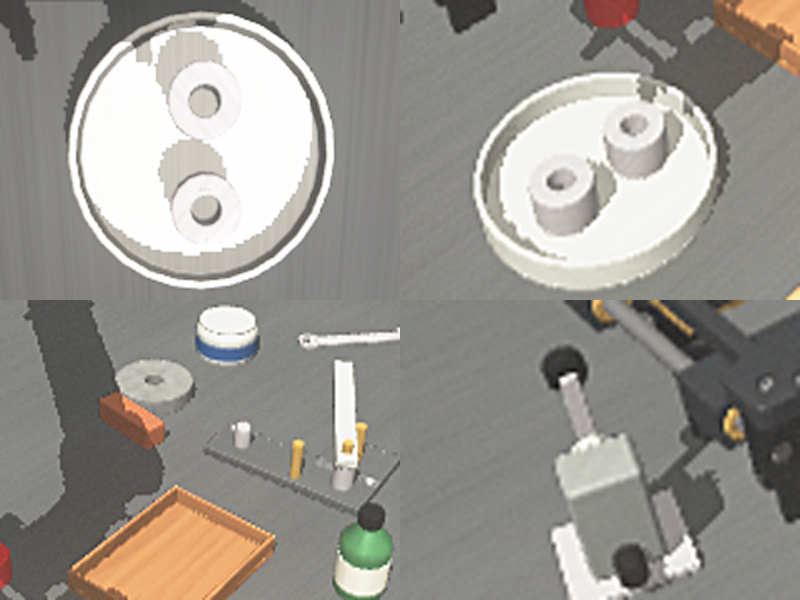

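{"method": "apply_moves", "body": {"targets": [[[0,45,10],[0,0,0]],[[0,90,10],[0,0,0]],[[0,135,10],[0,0,0]],[[0,180,10],[0,0,0]],[[0,225,10],[0,0,0]],[[0,270,10],[0,0,0]],[[0,315,10],[0,0,0]],[[0,360,10],[0,0,0]]], "hand": 0}}

```text
time_s: 40.65
tool_pos: [0.6024, 0.0275, 0.2277]
tool_rot: [180.0, -0.0, 90.2]
force: [0.9, 0.3, 0.2]
grip_width: 0.0037
```

```bash
python3 - <<'E'
from h import *
s=env.read_camera('scene');d=env.read_camera('side')
def tri(a,b):
  A=[ray(s,a,z) for z in(0,.5)];B=[ray(d,b,z) for z in(0,.5)]
  u=A[1]-A[0];v=B[1]-B[0];t=np.linalg.lstsq(np.c_[u,-v],B[0]-A[0],rcond=None)[0];return A[0]+u*t[0],B[0]+v*t[1]
print('grinder wheel',tri((400,110),(205,348)),'bucket',tri((460,140),(140,300)))
print(env.get_obs()['tool_pos'])
E
```

```text
grinder wheel (array([0.40586601, 0.6395948 , 0.12068484]), array([0.39949576, 0.63476884, 0.11787079])) bucket (array([0.65922775, 0.62533035, 0.09198652]), array([0.66322748, 0.62824894, 0.09514362]))
[0.60201613 0.03575468 0.22768459]
```

{"method": "apply_moves", "body": {"targets": [[[1,45,0],[0,0,0]],[[2,90,0],[0,0,0]],[[3,135,0],[0,0,0]],[[4,180,0],[0,0,0]],[[5,225,0],[0,0,0]],[[6,270,0],[0,0,0]],[[8,312,0],[0,0,0]],[[10,327,0],[0,0,0]]]}}

```text
time_s: 41.55
tool_pos: [0.6093, 0.3585, 0.227]
tool_rot: [-179.9, -0.2, 90.6]
force: [-0.5, 1.8, 1.2]
grip_width: 0.0003
```

{"method": "apply_moves", "body": {"targets": [[[0,0,0],[0,0,0]],[[0,0,-45],[0,0,0]],[[0,0,-90],[0,0,0]],[[0,0,-135],[0,0,0]],[[0,0,-170],[0,0,0]],[[0,0,-183],[0,0,0]],[[0,0,-183],[0,0,0]]]}}

```text
time_s: 42.25
tool_pos: [0.6124, 0.3479, 0.0425]
tool_rot: [-179.8, 0.2, 89.9]
force: [0.1, 0.0, 0.0]
grip_width: 0.0003
```

{"method": "apply_moves", "body": {"targets": [[[-12,-9,0],[0,0,0]],[[-26,-17,0],[0,0,0]],[[-41,-26,0],[0,0,0]],[[-57,-41,0],[0,0,0]],[[-74,-57,0],[0,0,0]],[[-86,-76,0],[0,0,0]],[[-98,-97,0],[0,0,0]],[[-104,-119,0],[0,0,0]]]}}

```text
time_s: 43.05
tool_pos: [0.5108, 0.2323, 0.0482]
tool_rot: [179.7, -0.2, 90.1]
force: [0.5, 1.7, 0.4]
grip_width: 0.0003
```

{"method": "apply_moves", "body": {"targets": [[[-6,-23,0],[0,0,0]],[[-7,-36,0],[0,0,0]],[[-8,-46,0],[0,0,0]],[[-8,-51,0],[0,0,0]],[[-8,-51,0],[0,0,0]],[[-8,-51,0],[0,0,0]]]}}

```text
time_s: 43.65
tool_pos: [0.5033, 0.185, 0.0468]
tool_rot: [179.7, -0.3, 90.1]
force: [1.2, 6.4, 3.3]
grip_width: 0.0008
```

{"method": "apply_moves", "body": {"targets": [[[0,20,0],[0,0,0]],[[0,40,10],[0,0,0]],[[0,40,55],[0,0,0]],[[0,40,100],[0,0,0]],[[0,20,145],[0,0,0]],[[0,-20,175],[0,0,0]],[[0,-65,175],[0,0,0]],[[0,-90,175],[0,0,0]]]}}

```text
time_s: 44.45
tool_pos: [0.5024, 0.0866, 0.2217]
tool_rot: [179.8, 0.1, 89.8]
force: [0.2, -0.1, -1.6]
grip_width: 0.0002
```

```bash
python3 - <<'E'
from h import *
w=wrist();o=env.get_obs();print(o['time_s'],o['tool_pos'])
hsv=cv2.cvtColor(w['image'],cv2.COLOR_RGB2HSV);m=cv2.inRange(hsv,(0,0,200),(180,40,255));m[235:]=0
n,l,st,c=cv2.connectedComponentsWithStats(m)
for i in np.argsort(-st[1:,4])[:3]+1:
  v,u=np.nonzero(l==i);P=np.array([ray(w,(a,b),.058)[:2] for a,b in zip(u,v)],np.float32)
  print(st[i],cv2.minAreaRect(P), 'yaw',np.degrees(np.arctan2(*(np.linalg.svd(P-P.mean(0),full_matrices=False)[2][0][::-1]))))
E
```

```text
44.5 [0.50225616 0.08240651 0.2209282 ]
[ 165   48   87   91 5384] ((0.39093017578125, 0.18292783200740814), (0.08642598986625671, 0.08788139373064041), 89.83902740478516) yaw 21.60213
[ 296   78  199   54 4606] ((0.5819562673568726, 0.17227201163768768), (0.2042660415172577, 0.024025727063417435), 8.333560943603516) yaw -171.75229
[479  67  10  11  80] ((0.6693655848503113, 0.20394788682460785), (0.009200947359204292, 0.00897085852921009), 17.709196090698242) yaw 11.276013
```

{"method": "apply_moves", "body": {"targets": [[[-18,-43,0],[0,0,0]],[[-36,-86,0],[0,0,0]],[[-54,-129,0],[0,0,0]],[[-72,-172,0],[0,0,0]],[[-90,-215,0],[0,0,0]],[[-108,-258,0],[0,0,0]],[[-126,-301,0],[0,0,0]],[[-144,-344,0],[0,0,0]]]}}

```text
time_s: 45.3
tool_pos: [0.3568, -0.2552, 0.2202]
tool_rot: [179.9, 0.0, 90.1]
force: [-0.3, 0.2, 0.2]
grip_width: 0.0003
```

{"method": "apply_moves", "body": {"targets": [[[-12,-24,0],[0,0,0]],[[-12,-24,0],[0,0,0]],[[-12,-24,-45],[0,0,0]],[[-12,-24,-90],[0,0,0]],[[-12,-24,-127],[0,0,0]],[[-12,-27,-127],[0,0,0]]]}}

```text
time_s: 45.9
tool_pos: [0.3426, -0.2772, 0.0882]
tool_rot: [-179.5, -0.3, 90.1]
force: [-1.1, 0.6, 1.1]
grip_width: 0.0007
```

{"method": "apply_moves", "body": {"targets": [[[-1,-13,0],[0,0,0]],[[-3,-26,0],[0,0,0]],[[-5,-38,0],[0,0,0]],[[-8,-50,0],[0,0,0]],[[-10,-60,0],[0,0,0]],[[-11,-67,0],[0,0,0]],[[-11,-67,0],[0,0,0]],[[-11,-67,0],[0,0,0]]]}}

```text
time_s: 46.7
tool_pos: [0.3339, -0.3449, 0.0912]
tool_rot: [-179.9, -0.3, 90.1]
force: [0.4, 6.3, -3.0]
grip_width: 0.0005
```

{"method": "apply_moves", "body": {"targets": [[[0,0,0],[0,0,0]],[[0,0,0],[0,0,0]]]}}

```text
time_s: 46.9
tool_pos: [0.334, -0.3447, 0.0913]
tool_rot: [-179.9, -0.3, 90.1]
force: [1.0, 7.0, -3.1]
grip_width: 0.0007
```

```bash
python3 - <<'E'
from h import *
s=env.read_camera('scene');g=s['image'].max(2)
a=np.load if 0 else None
def roll(p):
  g=p['image'].max(2); return g[205:250,110:170]
cv2.imwrite('pics/s15.png',s['image'][:,:,::-1]);o=env.get_obs();print(o['tool_pos'],o['force'])
b=cv2.imread('pics/s5.png');c=cv2.resize(s['image'][190:300,90:230,::-1],(560,440))
print('diff to first trip picture',np.abs(b.astype(int)-c)[100:300,100:320].mean())
E
```

```text
[ 0.33396652 -0.34472535  0.09132486] [ 0.84843775  7.31492017 -3.11915208]
diff to first trip picture 3.9813636363636364
```

{"method": "apply_moves", "body": {"targets": [[[3,15,0],[0,0,0]],[[6,35,0],[0,0,0]],[[10,65,10],[0,0,0]],[[20,90,50],[0,0,0]],[[45,120,90],[0,0,0]],[[70,160,130],[0,0,0]],[[70,160,130],[0,0,0]],[[70,160,130],[0,0,0]]]}}

```text
time_s: 47.75
tool_pos: [0.4065, -0.1872, 0.2245]
tool_rot: [179.7, 0.1, 90.2]
force: [0.6, 0.4, -0.5]
grip_width: 0.0003
```

```bash
python3 - <<'E'
from h import *
s=env.read_camera('scene');o=env.get_obs();print(o['time_s'],o['tool_pos'])
for L in(0,.3,.5,.6,.75,.9):
  d=np.array([-.28,-.96]);P=np.r_[np.array([.346,-.333])+.055*np.sin(L)*d,.06+.055*np.cos(L)];print(L,proj(s,P).round(1))
f=lambda im:[c+[110,205] for st,c in [(lambda n,l,s_,c:(s_,c))(*cv2.connectedComponentsWithStats((im[205:250,110:160].max(2)<60).astype(np.uint8)))] for c in c[1:][st[1:,4]>8]]
print('now',f(s['image']),'tripped',f(cv2.imread('pics/s15.png')),'start',f(cv2.imread('pics/scene0.png')))
a=cv2.imread('pics/scene0.png').astype(int);d=np.abs(a-s['image'][:,:,::-1]).max(2)
for n,P in dict(can=(.375,.335,.025),felt=(.38,.182,.02),wax=(.418,.105,.015),bottle=(.765,.07,.05),brush=(.77,-.16,.01),block=(.53,-.44,.02),tin=(.6125,-.2725,.02)).items():
  u,v=proj(s,P).astype(int);print(n,(u,v),(d[v-10:v+10,u-10:u+10]>40).mean().round(2))
E
```

```text
47.8 [ 0.40450284 -0.18849997  0.22265725]
0 [142.3 224.9]
0.3 [134.9 228.1]
0.5 [130.6 231. ]
0.6 [128.7 232.7]
0.75 [126.2 235.4]
0.9 [124.3 238.3]
now [array([143.13953488, 224.88372093])] tripped [array([141.26444444, 223.93111111])] start [array([143.        , 224.85714286])]
can (np.int64(340), np.int64(158)) 0.54
felt (np.int64(310), np.int64(177)) 0.03
wax (np.int64(302), np.int64(193)) 0.0
bottle (np.int64(394), np.int64(245)) 0.0
brush (np.int64(333), np.int64(315)) 0.0
block (np.int64(147), np.int64(329)) 0.0
tin (np.int64(242), np.int64(302)) 0.4
```

```bash
python3 -c "
from cell import env;print(env.sign_off())"
```

```text
the job is handed in; nothing more can be done
None
```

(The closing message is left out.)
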